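# Find, snug up and tag the loose clamp lever on a robot link

### The job

One of the three clamp levers on the tube has come loose: try them by pushing each slowly and gently clockwise (seen from above) with closed fingers, never pressing harder than about 25 N, and leave the tight ones where they are. When you find the loose one, swing it clockwise fully home to its stop, then flag it by putting the grey sleeve over the pin of that same clamp, right down on the foot. Leave the other things on the table where they are.

Things in the scene. Friction and masses are not known exactly. Their poses are not given: they have to be found in the camera images.
- clamp_a: One of three identical fixed aluminium clamps side by side on the dark tube; which of the three is loose is not known and changes. Block 66 mm (its x) by 40 mm (its y), 64 mm high, origin on the table under the centre of the block and exactly below the turning axis of its lever; its +x side carries the pin foot, its lever handle lies over its -x side. z up.
- lever_a_end (a point): Grip of the black clamping lever on top of clamp_a: a round bar 14 mm thick, level, bar centre 86 mm above the table; this point is 50 mm out from the vertical turning axis (bar end at 71 mm). Its own +x axis points from here back to the turning axis, z up. The hub on the axis is 24 mm across and reaches 90 mm above the table. Below the grip, outside the block, is free space.
- lever_a (a joint): Angle of the lever of clamp_a, rad, growing as it turns clockwise seen from above. At 0.5 the handle points along the clamp's -x; starts anywhere in 0.0 to 0.35; hard stop, where it bites, at 1.0. A tight lever breaks away only at about 2.6 N m (52 N pushed sideways at the grip point, 37 N at the bar's end), the loose one turns at about 0.25 N m (5 N at the grip point). Gripping may exceed the 25 N allowed: push. Levers stay where they are left.
- clamp_a_pin (a point): Top of the upright steel tag pin of clamp_a: 10 mm thick, pointed top 60 mm above the table, standing 48 mm out of a foot whose top is 12 mm above the table, 75 mm from the lever axis along the clamp's +x.
- clamp_b: One of three identical fixed aluminium clamps side by side on the dark tube; which of the three is loose is not known and changes. Block 66 mm (its x) by 40 mm (its y), 64 mm high, origin on the table under the centre of the block and exactly below the turning axis of its lever; its +x side carries the pin foot, its lever handle lies over its -x side. z up.
- lever_b_end (a point): Grip of the black clamping lever on top of clamp_b: a round bar 14 mm thick, level, bar centre 86 mm above the table; this point is 50 mm out from the vertical turning axis (bar end at 71 mm). Its own +x axis points from here back to the turning axis, z up. The hub on the axis is 24 mm across and reaches 90 mm above the table. Below the grip, outside the block, is free space.
- lever_b (a joint): Angle of the lever of clamp_b, rad, growing as it turns clockwise seen from above. At 0.5 the handle points along the clamp's -x; starts anywhere in 0.0 to 0.35; hard stop, where it bites, at 1.0. A tight lever breaks away only at about 2.6 N m (52 N pushed sideways at the grip point, 37 N at the bar's end), the loose one turns at about 0.25 N m (5 N at the grip point). Gripping may exceed the 25 N allowed: push. Levers stay where they are left.
- clamp_b_pin (a point): Top of the upright steel tag pin of clamp_b: 10 mm thick, pointed top 60 mm above the table, standing 48 mm out of a foot whose top is 12 mm above the table, 75 mm from the lever axis along the clamp's +x.
- clamp_c: One of three identical fixed aluminium clamps side by side on the dark tube; which of the three is loose is not known and changes. Block 66 mm (its x) by 40 mm (its y), 64 mm high, origin on the table under the centre of the block and exactly below the turning axis of its lever; its +x side carries the pin foot, its lever handle lies over its -x side. z up.
- lever_c_end (a point): Grip of the black clamping lever on top of clamp_c: a round bar 14 mm thick, level, bar centre 86 mm above the table; this point is 50 mm out from the vertical turning axis (bar end at 71 mm). Its own +x axis points from here back to the turning axis, z up. The hub on the axis is 24 mm across and reaches 90 mm above the table. Below the grip, outside the block, is free space.
- lever_c (a joint): Angle of the lever of clamp_c, rad, growing as it turns clockwise seen from above. At 0.5 the handle points along the clamp's -x; starts anywhere in 0.0 to 0.35; hard stop, where it bites, at 1.0. A tight lever breaks away only at about 2.6 N m (52 N pushed sideways at the grip point, 37 N at the bar's end), the loose one turns at about 0.25 N m (5 N at the grip point). Gripping may exceed the 25 N allowed: push. Levers stay where they are left.
- clamp_c_pin (a point): Top of the upright steel tag pin of clamp_c: 10 mm thick, pointed top 60 mm above the table, standing 48 mm out of a foot whose top is 12 mm above the table, 75 mm from the lever axis along the clamp's +x.
- sleeve_center (a point): Centre (half-way up) of the marker: a loose grey plastic tube standing upright on the table beside the clamps, 30 mm outside, 18 mm bore through its whole length, 50 mm high, about 40 g. z is its own axis. On a pin, down on the foot, this point is 37 mm above the table.
- cap: Bystander: black disc cap, 42 mm across, 16 mm high, lying in front of and between two clamps. Origin under its centre.
- collar: Bystander: aluminium ring, 48 mm across, 26 mm bore, 14 mm high, near the grey sleeve (wider and much lower). Origin under its centre.
- driver: Bystander: screwdriver with a black handle, 160 mm long, lying beyond the clamps.
- actuator: Bystander: round aluminium actuator housing, 72 mm across, 62 mm high. Origin under its centre.
- adapter: Bystander: white plastic box, 55 x 75 x 24 mm. Origin under its centre.
- jar: Bystander: clear jar with a black cap, 56 mm across, 75 mm high. Origin under its centre.
Mind the look-alikes: they are no part of the job. Of the things that look like the part that bears sleeve_center, the smallest one is meant.

How it is judged (in metres and radians):
On the way, in this order (a step that is already met when the one before it is completed fails the run):
1. the loose lever has been found and swung clockwise home to its stop (value of joint any of lever_a, lever_b, lever_c above 0.92 rad), for 0.2 s.
2. the sleeve is over the pin of the loose clamp, down on the foot (((value of joint lever_a above 0.92 rad and horizontal distance between sleeve_center and clamp_a_pin below 0.007 m and height (world z) of sleeve_center below 0.042 m and angle between sleeve_center's own z axis and vertical below 0.12 rad) or (value of joint lever_b above 0.92 rad and horizontal distance between sleeve_center and clamp_b_pin below 0.007 m and height (world z) of sleeve_center below 0.042 m and angle between sleeve_center's own z axis and vertical below 0.12 rad) or (value of joint lever_c above 0.92 rad and horizontal distance between sleeve_center and clamp_c_pin below 0.007 m and height (world z) of sleeve_center below 0.042 m and angle between sleeve_center's own z axis and vertical below 0.12 rad))), for 0.2 s.
At the end, for the whole second after the job is handed in: The loose lever is at its stop (joint above 0.92 of 1.0 rad); the grey sleeve stands at rest over the pin of that same clamp (centre within 7 mm of the pin, centre less than 42 mm above the table, tilt below 0.12 rad); the grip points of both tight levers are within 10 mm of where they started (((value of joint lever_a above 0.92 rad and horizontal distance between sleeve_center and clamp_a_pin below 0.007 m and height (world z) of sleeve_center below 0.042 m and angle between sleeve_center's own z axis and vertical below 0.12 rad and distance of each of lever_b_end, lever_c_end from where it was at the start of the episode below 0.01 m) or (value of joint lever_b above 0.92 rad and horizontal distance between sleeve_center and clamp_b_pin below 0.007 m and height (world z) of sleeve_center below 0.042 m and angle between sleeve_center's own z axis and vertical below 0.12 rad and distance of each of lever_a_end, lever_c_end from where it was at the start of the episode below 0.01 m) or (value of joint lever_c above 0.92 rad and horizontal distance between sleeve_center and clamp_c_pin below 0.007 m and height (world z) of sleeve_center below 0.042 m and angle between sleeve_center's own z axis and vertical below 0.12 rad and distance of each of lever_a_end, lever_b_end from where it was at the start of the episode below 0.01 m)) and linear speed of sleeve below 0.02 m/s); the robot touches nothing.
It fails at once if a clamp or its lever was pushed with more than 30 N (no tight lever can be turned with less) (contact force between any of the fingers, the arm and clamp_a above 30 N or contact force between any of the fingers, the arm and clamp_b above 30 N or contact force between any of the fingers, the arm and clamp_c above 30 N).
It fails at once if more than one lever was turned (grip points moved more than 10 mm) (distance of each of lever_a_end, lever_b_end from where it was at the start of the episode above 0.01 m or distance of each of lever_a_end, lever_c_end from where it was at the start of the episode above 0.01 m or distance of each of lever_b_end, lever_c_end from where it was at the start of the episode above 0.01 m).
It fails at once if a bystander was moved more than 30 mm (distance of any of cap, collar, driver, actuator, adapter, jar from where it was at the start of the episode above 0.03 m).
It also fails if it takes over 72 s, if anything falls off the work surface, if the arm or the gripper's body presses on something with over 40 N, if the wrist force passes 120 N, or if a joint passes its speed limit or range.

### The arm

A 6-joint arm with a two-finger parallel gripper is mounted at the origin on the work surface. World frame = base frame: x ahead of the robot, y to its left, z up, the work surface at z = 0. Lengths are in mm, angles in rad, forces in N, time in s.
With the tool pointing down it reaches from about 350 to 850 mm from the base axis. Payload 8.1 kg.
Tool frame: the origin (TCP) lies midway between the tips of the shut fingers; the grasp point (between the pads) lies manip.hold_point_z behind it (manip.hold_point_z is the distance from the TCP to the grasp point, in mm); z points along the fingers, y is the direction in which the jaws open and shut (so a half turn about z gives the same grasp; the last joint's range is limited). The gripper opens to 85 mm and grips with 20 to 120 N. Pads are 22 mm wide; open, the fingers measure 114 mm over their backs; the gripper's body (76 mm by 85 mm) begins 54 mm behind the grasp point. The pads swing forward as they close: fully open they stand 13 mm farther back than shut.
Start: joints at [1.105, 0.13, 1.488, -0, 1.523, -0.085], TCP at [222.977, 557.034, 231.292] pointing down, gripper open.
Joint ranges: [-2.96, 2.96], [-0.89, 2.26], [0.02, 2.5], [-1.34, 4.48], [0, 2.73], [-2.66, 2.66]. Speed limits (rad/s): [2.39, 2.39, 2.79, 3.14, 3.14, 3.14].

### API

Orientations are given as a unit quaternion [w, x, y, z].
In Python, from station import manip gives the robot as it stands.
- The arm moves only by the tool move_arm, never from a script. Its argument "motion" is a list that holds one entry, the list of rows, each a list of 6 numbers: the shift along the world's x, y, z as a fraction of full scale, then the turn, a rotation vector about the world's x, y, z as a fraction of full scale. A call has 1 to 10 rows; each row shifts and turns the commanded pose from where the row before left it; what a row does not reach is not made up. Full scale, the value 1, is 20 cm for a shift and 0.5 rad for a turn. A row lasts 1/12 s, in which the tool goes at most 41.7 mm and 7.16 degrees, less where a joint would pass 70% of its speed; a pose out of reach is approached as far as the arm can. A call with a number of a shift or a turn outside -1 to 1 is refused whole. A call with a gripper value outside its range is refused whole. "claw" is the opening, from 0 (shut) to 1 (fully open), set as the call begins (left out, the last holds). The fingers move at their own pace and stop on an object; the grip force is fixed at half the most. Time passes only in rows, so rows that do not move let the fingers close. It gives the time, the measured TCP pose, the force and the opening at its end, in the units of the state.
- manip.get_state(): the state, without advancing time (a new reading comes with each control period).
- manip.get_image(name): name is "side" or "top" or "wrist"; returns the picture (400x640x3 uint8, red, green, blue); there is no depth.
- manip.camera_params(name): a dict with "fx", "fy", "cx", "cy" (pixels), "position" and "rotation" of the camera in the world; the wrist camera has in their place "T_tool_cam" (4x4, takes a point from camera to tool coordinates, whose origin is the TCP and whose axes are the flange's). Camera axes: x right, y down, z forward; pixel columns grow to the right and rows downward; lengths in mm; the calibration is good to about 2 mm. A picture is of the moment at which its call begins: read the wrist's pose just before it. camera_params takes no time and is no camera call.
- manip.job_done(): hands the job in, once; it reports no verdict.
The state is a dict: "time": time; "joints": joint angles; "dq": joint speeds; "joint_torque": joint torques, N m; "eef_pos": TCP position; "orientation": TCP orientation; "force": force on the tool from outside, world axes, zero at the start; "ft_torque": the same for the moment, N m; "grip_width": finger opening in mm.
Only numpy, scipy, OpenCV 4.12 (cv2) and the standard library are available. Lean on these libraries where they do the work, as an engineer would, in place of code of your own. Each camera call takes 0.05 s, during which the arm holds its last target.

## Working session

There is one attempt and no reset: what is moved stays moved. The work goes in short steps, Python scripts to look and compute and a tool call to move; the robot and the scene stay as the last step left them, time stands still between calls to the robot, and variables do not carry over. Pictures are saved under pics/ and viewed, and the job is handed in when it is done.

Besides the shell and the picture viewer there is one more tool, called after ">>>" as name(argument=value, ...), one argument or row to a line, values as JSON. move_arm: Moves the arm, as the interface text tells. Its arguments: {"type":"object","properties":{"motion":{"type":"array","items":{"type":"array","items":{"type":"array","items":{"type":"number"}}}},"claw":{"type":"number"}},"required":["motion"]}

```bash
ls; mkdir -p pics; python3 - <<'E'
from station import manip
import cv2
print(manip.hold_point_z, manip.get_state())
for n in ["top","side","wrist"]:
    print(n, manip.camera_params(n))
    cv2.imwrite(f"pics/{n}0.png", manip.get_image(n)[:,:,::-1])
E
```

```text
pics
18.700000000000003 {'time': 0.0, 'joints': array([ 1.10459478e+00,  1.31147278e-01,  1.48924451e+00, -8.30979109e-06,
        1.52299869e+00, -8.54176782e-02]), 'dq': array([ 0.00164614, -0.00036378, -0.00087179, -0.00077147, -0.00241123,
        0.00047827]), 'joint_torque': array([-1.99554932e-03, -5.69426572e+01, -5.00526595e+01, -4.70901650e-04,
        1.54491310e-02, -1.71509083e-05]), 'eef_pos': array([222.74085347, 556.55033222, 230.27181531]), 'orientation': array([-2.40803568e-04,  1.89243484e-01,  9.81929781e-01, -8.66066198e-04]), 'force': array([-0.06849849, -0.14752693, -0.11686962]), 'ft_torque': array([-0.04501169,  0.00521941,  0.00091673]), 'grip_width': 85.50198072820659}
top {'fx': 417.91284816823645, 'fy': 417.91284816823645, 'cx': 315.8545239626125, 'cy': 199.10566407544502, 'position': array([ 483.18871248,   10.05459958, 1244.8827708 ]), 'rotation': array([ 0.02326932, -0.70069697,  0.71285926, -0.01771944])}
side {'fx': 461.6231794605273, 'fy': 461.6231794605273, 'cx': 326.7251396890023, 'cy': 189.06135539607587, 'position': array([ 452.98143191, -896.88408971,  843.92516555]), 'rotation': array([-0.42372042,  0.90383757, -0.05758446,  0.01492242])}
wrist {'fx': 325.95574422671467, 'fy': 325.95574422671467, 'cx': 315.6721442283881, 'cy': 195.6240911434653, 'T_tool_cam': array([[-2.87371791e-04, -9.61338234e-01, -2.75370145e-01,
         6.81328946e+01],
       [ 9.99999868e-01, -1.58793958e-04, -4.89221694e-04,
        -1.07099152e+00],
       [ 4.26580404e-04, -2.75370250e-01,  9.61338153e-01,
        -1.42646074e+02],
       [ 0.00000000e+00,  0.00000000e+00,  0.00000000e+00,
         1.00000000e+00]])}
```

View pics/top0.png

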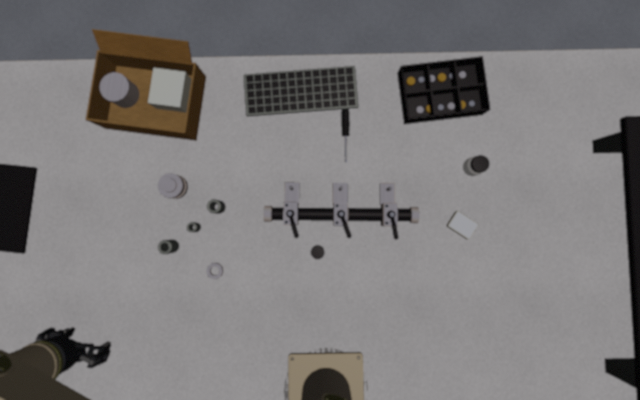

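View pics/side0.png

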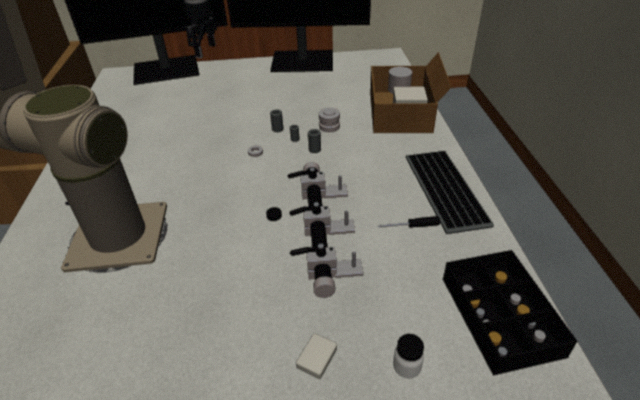

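View pics/wrist0.png

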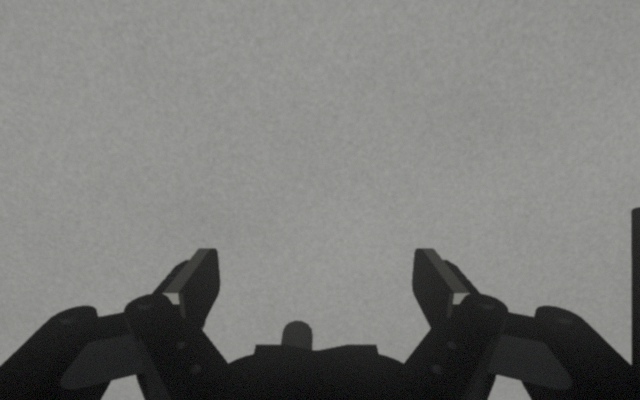

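```bash
cat > h.py <<'E'
from station import manip
import numpy as np, cv2
from scipy.spatial.transform import Rotation as R
def q2R(q): return R.from_quat([q[1],q[2],q[3],q[0]]).as_matrix()
def cam(n,st=None):
    p=manip.camera_params(n)
    K=np.array([[p['fx'],0,p['cx']],[0,p['fy'],p['cy']],[0,0,1]])
    if n=='wrist':
        st=st or manip.get_state(); T=p['T_tool_cam']; Rt=q2R(st['orientation'])
        return K,Rt@T[:3,:3],Rt@T[:3,3]+st['eef_pos']
    return K,q2R(p['rotation']),p['position']
def px2w(c,u,v,z):
    K,Rm,t=c; d=Rm@np.linalg.inv(K)@[u,v,1]; return t+d*(z-t[2])/d[2]
def w2px(c,P):
    K,Rm,t=c; p=K@(Rm.T@(np.asarray(P,float)-t)); return p[:2]/p[2]
def crop(img,u0,v0,u1,v1,s,name):
    c=cv2.resize(img[v0:v1,u0:u1],None,fx=s,fy=s,interpolation=cv2.INTER_CUBIC)
    cv2.imwrite('pics/'+name,c[:,:,::-1])
E
python3 - <<'E'
from h import *
a=cv2.imread('pics/top0.png')[:,:,::-1]; b=cv2.imread('pics/side0.png')[:,:,::-1]
crop(a,260,170,425,270,4.8,'t1.png'); crop(a,150,160,250,290,4.6,'t2.png'); crop(b,240,90,380,300,2.8,'s1.png')
c=cam('top')
for n,u,v,z in [('A?',194,227,50),('B',216,206,50),('C',168,246,50),('hubL',290,214,90),('hubM',340,214,90),('hubR',391,214,90),('endL',297,236,86),('endM',349,236,86),('endR',396,237,86)]:
    print(n,px2w(c,u,v,z).round(1))
E
```

```text
A? [478.8 368.7  50. ]
B [537.8 305.4  50. ]
C [425.9 443.   50. ]
hubL [510.3  90.7  90. ]
hubM [507.9 -47.4  90. ]
hubR [ 505.5 -188.    90. ]
endL [449.3  72.4  86. ]
endM [446.9 -71.2  86. ]
endR [ 442.  -200.7   86. ]
```

View pics/t1.png

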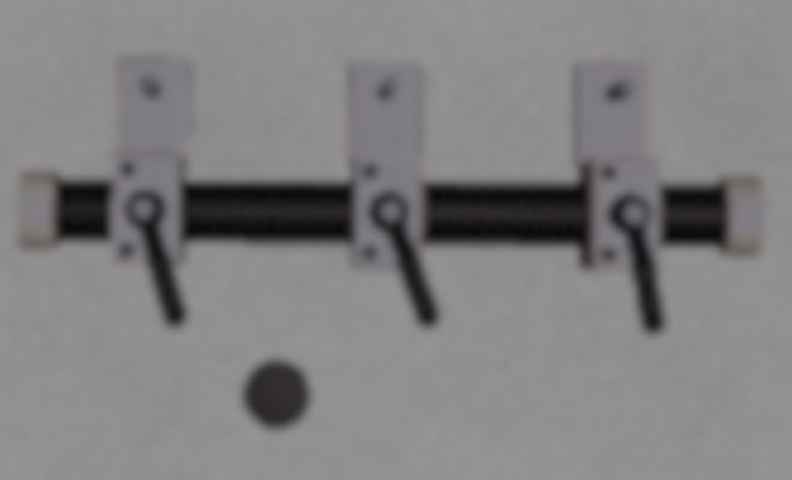

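View pics/t2.png

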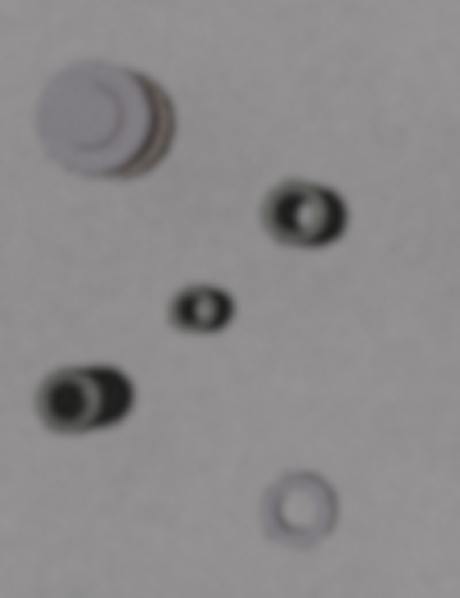

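View pics/s1.png

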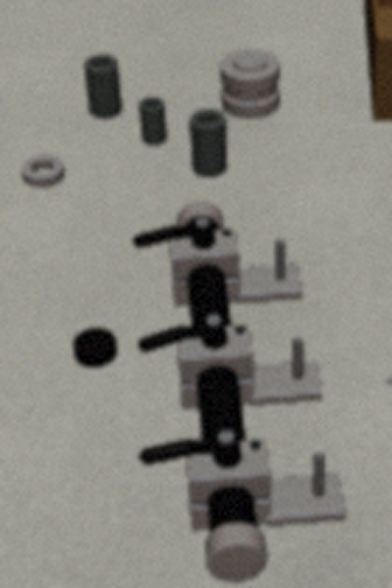

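The look-alike tubes in the top view are at (194,227), (216,206) and (168,246). The one at (194,227) is narrowest and shortest in both enlarged crops, so it is the sleeve. The levers point down and slightly right, so clockwise means pushing towards world +y. I'll go over the clamps next for a closer look.

>>> move_arm(
  motion=[
    [[0.066, -0.19, -0.01, 0, 0, 0.19], [0.066, -0.19, -0.01, 0, 0, 0.19], [0.066, -0.19, -0.01, 0, 0, 0.19], [0.066, -0.19, -0.01, 0, 0, 0.19], [0.066, -0.19, -0.01, 0, 0, 0], [0.066, -0.19, -0.01, 0, 0, 0], [0.066, -0.19, -0.01, 0, 0, 0], [0.066, -0.19, -0.01, 0, 0, 0], [0.066, -0.19, -0.01, 0, 0, 0], [0.066, -0.19, -0.01, 0, 0, 0]],
  ],
  claw=0,
)

```text
time: 0.98
eef_pos: [355.0, 175.2, 211.1]
orientation: [0.0, 0.0, 1.0, 0.0]
force: [0.7, -0.5, 0.1]
grip_width: -0.0
```

>>> move_arm(
  motion=[
    [[0.066, -0.19, -0.01, 0, 0, 0], [0.066, -0.19, -0.01, 0, 0, 0], [0.066, -0.19, -0.01, 0, 0, 0], [0.066, -0.19, -0.01, 0, 0, 0], [0.066, -0.19, -0.01, 0, 0, 0], [0.066, -0.19, -0.01, 0, 0, 0], [0, 0, 0, 0, 0, 0], [0, 0, 0, 0, 0, 0]],
  ],
)

```text
time: 1.65
eef_pos: [434.0, -53.0, 198.7]
orientation: [-0.001, 0.003, 1.0, 0.0]
force: [0.0, 1.0, -0.6]
grip_width: 0.1
```

```bash
python3 - <<'E'
from h import *
st=manip.get_state(); print(st['time'],st['eef_pos'],st['orientation'],st['force'],st['joints'],st['grip_width'])
im=manip.get_image('wrist'); cv2.imwrite('pics/w1.png',im[:,:,::-1])
np.save('w1st.npy',st,allow_pickle=True)
E
```

```text
1.65 [433.99401283 -52.9635763  198.72299394] [-6.77093576e-04  2.67618517e-03  9.99996180e-01  1.37528463e-04] [ 0.04372474  0.98807541 -0.62305261] [-2.38770135e-01 -3.07909153e-01  1.95996875e+00 -4.94846856e-05
  1.49091402e+00 -1.80421010e+00] 0.05666354787878915
```

View pics/w1.png

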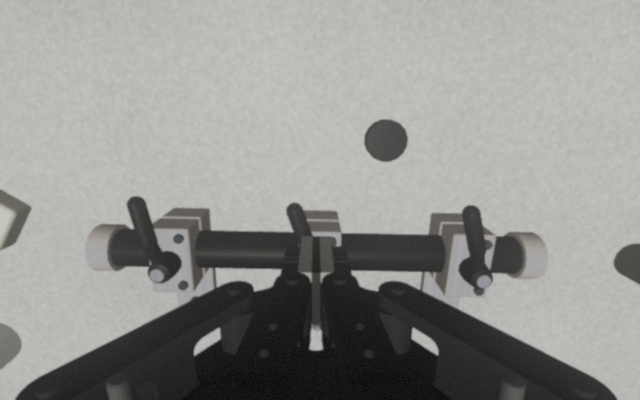

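```bash
python3 - <<'E'
from h import *
st=np.load('w1st.npy',allow_pickle=True).item(); c=cam('wrist',st)
for n,u,v,z in [('hub y-',157,272,92),('hub y+',483,282,92),('end y-',134,202,86),('end y+',471,211,86),('end mid',294,209,86),('cap',386,140,16)]:
    print(n,px2w(c,u,v,z).round(1))
im=cv2.imread('pics/w1.png')[:,:,::-1]; crop(im,80,180,340,310,3,'w1a.png'); crop(im,260,180,560,310,2.6,'w1b.png')
E
```

```text
hub y- [ 503.6 -190.4   92. ]
hub y+ [514.7  88.9  92. ]
end y- [ 442.9 -203.6   86. ]
end y+ [452.2  73.5  86. ]
end mid [449.7 -72.6  86. ]
cap [401.3  15.1  16. ]
```

View pics/w1a.png

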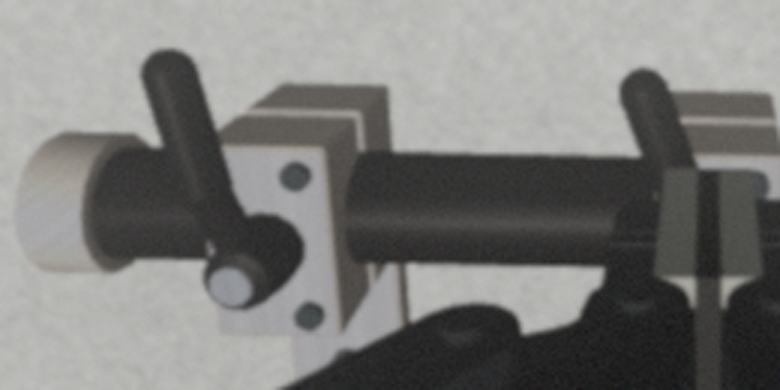

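View pics/w1b.png

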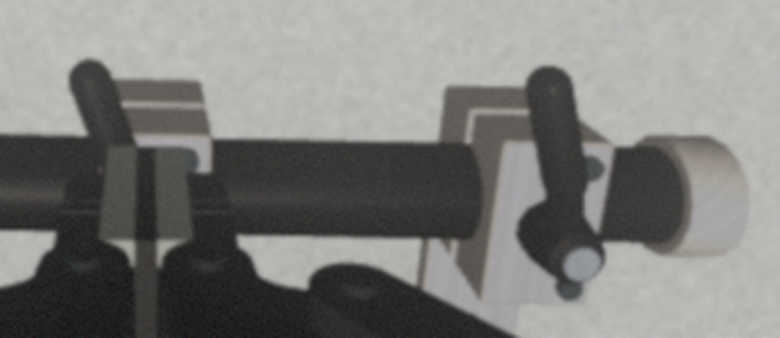

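The wrist view shows the hubs at (157,272) and (483,282), with bar ends at (134,202), (294,209) and (471,211). I'll start with the middle lever and go down on its -y side.

>>> move_arm(
  motion=[
    [[0.045, -0.1275, 0, 0, 0, 0], [0.045, -0.1275, 0, 0, 0, 0], [0, 0, -0.159, 0, 0, 0], [0, 0, -0.159, 0, 0, 0], [0, 0, -0.159, 0, 0, 0], [0, 0, -0.159, 0, 0, 0], [0, 0, 0, 0, 0, 0], [0, 0, 0, 0, 0, 0], [0, 0, 0, 0, 0, 0]],
  ],
)

```text
time: 2.45
eef_pos: [453.2, -101.4, 73.9]
orientation: [0.001, -0.0, 1.0, -0.0]
force: [1.0, -0.3, 0.1]
grip_width: -0.1
```

```bash
python3 - <<'E'
from h import *
st=manip.get_state(); print(st['time'],st['eef_pos'],st['force'])
im=manip.get_image('wrist'); cv2.imwrite('pics/w2.png',im[:,:,::-1])
E
```

```text
2.45 [ 453.16648395 -101.3694652    73.93066909] [ 1.04740723 -0.30205862  0.1362903 ]
```

View pics/w2.png

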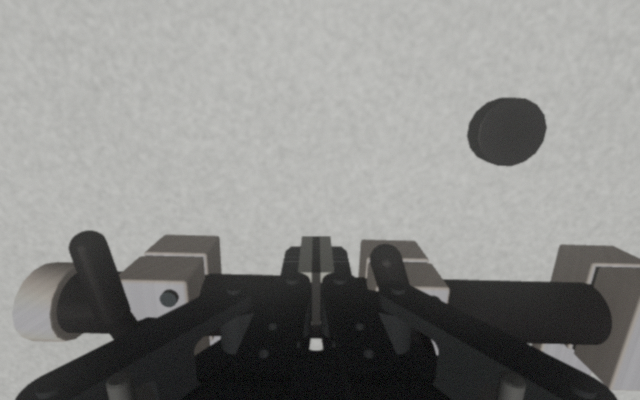

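The finger stands about 10 mm to the -y side of the middle lever's tip at (386,255). I'll approach slowly.

>>> move_arm(
  motion=[
    [[0, 0.01, 0, 0, 0, 0], [0, 0.01, 0, 0, 0, 0], [0, 0.01, 0, 0, 0, 0], [0, 0, 0, 0, 0, 0]],
  ],
)

```text
time: 2.83
eef_pos: [452.7, -95.7, 72.9]
orientation: [0.001, 0.0, 1.0, -0.0]
force: [0.2, -0.9, -0.2]
grip_width: -0.1
```

>>> move_arm(
  motion=[
    [[0, 0.008, 0, 0, 0, 0], [0, 0.008, 0, 0, 0, 0], [0, 0, 0, 0, 0, 0]],
  ],
)

```text
time: 3.08
eef_pos: [452.1, -92.5, 72.1]
orientation: [-0.0, 0.0, 1.0, 0.0]
force: [1.0, -1.4, -1.0]
grip_width: 0.3
```

>>> move_arm(
  motion=[
    [[0, 0.005, 0, 0, 0, 0], [0, 0.005, 0, 0, 0, 0], [0, 0, 0, 0, 0, 0]],
  ],
)

```text
time: 3.33
eef_pos: [452.1, -91.1, 72.1]
orientation: [-0.0, 0.0, 1.0, -0.0]
force: [-0.3, -2.5, -0.2]
grip_width: 0.3
```

>>> move_arm(
  motion=[
    [[0, 0.005, 0, 0, 0, 0], [0, 0.005, 0, 0, 0, 0], [0, 0, 0, 0, 0, 0]],
  ],
)

```text
time: 3.58
eef_pos: [451.6, -89.3, 72.0]
orientation: [-0.001, 0.0, 1.0, -0.0]
force: [-3.3, -4.6, 0.8]
grip_width: 0.1
```

>>> move_arm(
  motion=[
    [[0, 0.005, 0, 0, 0, 0], [0, 0.005, 0, 0, 0, 0], [0, 0, 0, 0, 0, 0]],
  ],
)

```text
time: 3.83
eef_pos: [451.3, -87.3, 71.8]
orientation: [-0.001, 0.0, 1.0, -0.001]
force: [-3.9, -5.6, 2.2]
grip_width: -0.2
```

>>> move_arm(
  motion=[
    [[0, 0.005, 0, 0, 0, 0], [0, 0.005, 0, 0, 0, 0], [0, 0, 0, 0, 0, 0]],
  ],
)

```text
time: 4.08
eef_pos: [451.3, -85.2, 71.7]
orientation: [-0.001, 0.0, 1.0, -0.0]
force: [-4.1, -5.3, -0.1]
grip_width: 0.2
```

>>> move_arm(
  motion=[
    [[0, 0.005, 0, 0, 0, 0], [0, 0.005, 0, 0, 0, 0], [0, 0, 0, 0, 0, 0]],
  ],
)

```text
time: 4.33
eef_pos: [451.2, -83.2, 71.7]
orientation: [-0.001, 0.0, 1.0, -0.0]
force: [-3.7, -5.1, 0.1]
grip_width: -0.1
```

The finger advances steadily at about 6 N, so the middle lever is turning: it is the loose one. I'll keep swinging and check the force.

>>> move_arm(
  motion=[
    [[0, 0.01, 0, 0, 0, 0], [0, 0.01, 0, 0, 0, 0], [0, 0.01, 0, 0, 0, 0], [0, 0.01, 0, 0, 0, 0], [0, 0.01, 0, 0, 0, 0]],
  ],
)

```text
time: 4.75
eef_pos: [451.2, -73.2, 71.6]
orientation: [-0.001, 0.0, 1.0, -0.0]
force: [-3.6, -4.8, 0.5]
grip_width: -0.2
```

>>> move_arm(
  motion=[
    [[0, 0.01, 0, 0, 0, 0], [0, 0.01, 0, 0, 0, 0], [0, 0.01, 0, 0, 0, 0], [0, 0.01, 0, 0, 0, 0], [0, 0.01, 0, 0, 0, 0]],
  ],
)

```text
time: 5.17
eef_pos: [451.0, -63.2, 71.5]
orientation: [-0.001, 0.001, 1.0, -0.0]
force: [-4.7, -5.6, 1.1]
grip_width: -0.1
```

>>> move_arm(
  motion=[
    [[0, 0.01, 0, 0, 0, 0], [0, 0.01, 0, 0, 0, 0], [0, 0.01, 0, 0, 0, 0], [0, 0.01, 0, 0, 0, 0], [0, 0, 0, 0, 0, 0]],
  ],
)

```text
time: 5.58
eef_pos: [451.5, -54.9, 71.7]
orientation: [-0.001, 0.0, 1.0, -0.0]
force: [-2.7, -2.9, -0.6]
grip_width: 0.2
```

```bash
python3 - <<'E'
from h import *
st=manip.get_state(); print(st['time'],st['eef_pos'],st['force'])
im=manip.get_image('wrist'); cv2.imwrite('pics/w3.png',im[:,:,::-1])
E
```

```text
5.5833 [451.48720976 -54.85457871  71.71197724] [-2.68885018 -2.93262555 -0.5644194 ]
```

View pics/w3.png

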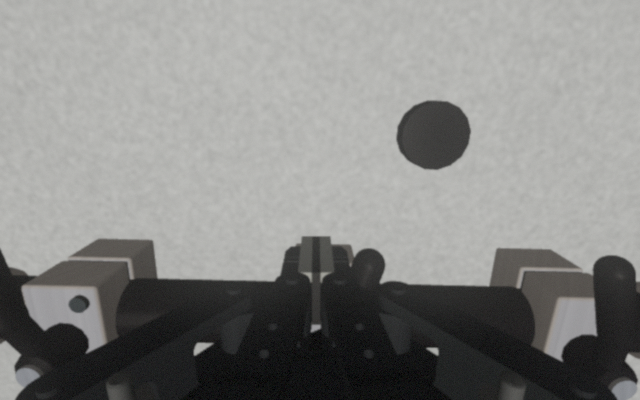

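The lever now leans the other way, with its end at (370,258) and the finger against it. The last stretch goes slowly.

>>> move_arm(
  motion=[
    [[0, 0.008, 0, 0, 0, 0], [0, 0.008, 0, 0, 0, 0], [0, 0.008, 0, 0, 0, 0]],
  ],
)

```text
time: 5.88
eef_pos: [452.0, -50.2, 71.9]
orientation: [-0.0, 0.001, 1.0, -0.0]
force: [-0.3, -4.0, -2.3]
grip_width: 0.0
```

>>> move_arm(
  motion=[
    [[0, 0.005, 0, 0, 0, 0], [0, 0.005, 0, 0, 0, 0], [0, 0.005, 0, 0, 0, 0]],
  ],
)

```text
time: 6.13
eef_pos: [452.4, -47.1, 72.2]
orientation: [0.0, 0.0, 1.0, -0.0]
force: [0.3, -5.6, -2.3]
grip_width: -0.3
```

>>> move_arm(
  motion=[
    [[0, 0.005, 0, 0, 0, 0], [0, 0.005, 0, 0, 0, 0]],
  ],
)

```text
time: 6.3
eef_pos: [452.6, -45.1, 72.3]
orientation: [0.0, 0.0, 1.0, -0.0]
force: [0.0, -5.8, -2.4]
grip_width: -0.3
```

>>> move_arm(
  motion=[
    [[0, 0.005, 0, 0, 0, 0], [0, 0.005, 0, 0, 0, 0]],
  ],
)

```text
time: 6.47
eef_pos: [452.6, -43.1, 72.4]
orientation: [0.0, 0.0, 1.0, -0.0]
force: [1.0, -5.8, -1.5]
grip_width: 0.0
```

>>> move_arm(
  motion=[
    [[0, 0.005, 0, 0, 0, 0], [0, 0, 0, 0, 0, 0]],
  ],
)

```text
time: 6.63
eef_pos: [452.6, -42.0, 72.4]
orientation: [0.0, 0.0, 1.0, -0.0]
force: [0.1, -4.5, -0.9]
grip_width: -0.2
```

>>> move_arm(
  motion=[
    [[0, 0.005, 0, 0, 0, 0], [0, 0, 0, 0, 0, 0]],
  ],
)

```text
time: 6.8
eef_pos: [452.6, -41.3, 72.4]
orientation: [0.0, 0.0, 1.0, -0.0]
force: [0.3, -6.2, -1.9]
grip_width: -0.2
```

>>> move_arm(
  motion=[
    [[0, 0.005, 0, 0, 0, 0], [0, 0, 0, 0, 0, 0]],
  ],
)

```text
time: 6.97
eef_pos: [452.7, -41.0, 72.5]
orientation: [0.001, 0.0, 1.0, -0.001]
force: [-0.2, -10.1, -0.4]
grip_width: 0.5
```

>>> move_arm(
  motion=[
    [[0, 0.004, 0, 0, 0, 0], [0, 0, 0, 0, 0, 0], [0, 0, 0, 0, 0, 0]],
  ],
)

```text
time: 7.22
eef_pos: [452.7, -40.8, 72.5]
orientation: [0.001, 0.001, 1.0, -0.001]
force: [-0.1, -12.8, -1.7]
grip_width: -0.0
```

The force climbed to 13 N while the finger barely moved (0.2 mm for 0.8 mm commanded), so the lever is at its stop. I'll back off and look at the clamp and its pin.

>>> move_arm(
  motion=[
    [[0, -0.05, 0, 0, 0, 0], [0, -0.05, 0, 0, 0, 0], [0, 0, 0.18, 0, 0, 0], [0, 0, 0.18, 0, 0, 0], [0, 0, 0.19, 0, 0, 0]],
  ],
)

```text
time: 7.63
eef_pos: [451.1, -59.1, 182.4]
orientation: [-0.001, 0.001, 1.0, 0.001]
force: [1.5, -1.0, -0.4]
grip_width: 0.0
```

>>> move_arm(
  motion=[
    [[0.18, 0.02, 0, 0, 0, 0], [0.18, 0.02, 0, 0, 0, 0], [0.17, 0.02, 0, 0, 0, 0], [0.07, 0.02, 0, 0, 0, 0], [0, 0, 0, 0, 0, 0], [0, 0, 0, 0, 0, 0], [0, 0, 0, 0, 0, 0], [0, 0, 0, 0, 0, 0]],
  ],
  claw=1,
)

```text
time: 8.3
eef_pos: [571.4, -43.4, 182.0]
orientation: [-0.0, 0.001, 1.0, 0.0]
force: [-0.1, -0.1, -0.3]
grip_width: 85.5
```

```bash
python3 - <<'E'
from h import *
st=manip.get_state(); print(st['time'],st['eef_pos'],st['orientation'],st['force'])
im=manip.get_image('wrist'); cv2.imwrite('pics/w4.png',im[:,:,::-1])
np.save('w4st.npy',st,allow_pickle=True)
E
```

```text
8.3 [571.36955101 -43.41385941 181.98936915] [-2.83287497e-04  5.39221813e-04  9.99999805e-01  1.40789408e-04] [-0.14910211 -0.10498505 -0.33363646]
```

View pics/w4.png

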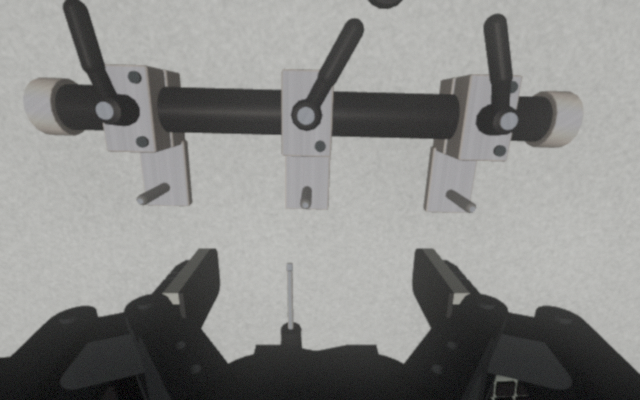

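```bash
python3 - <<'E'
from h import *
im=cv2.imread('pics/w4.png')[:,:,::-1]; crop(im,260,10,380,220,2.8,'w4a.png')
E
```

```text
(no output)
```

View pics/w4a.png

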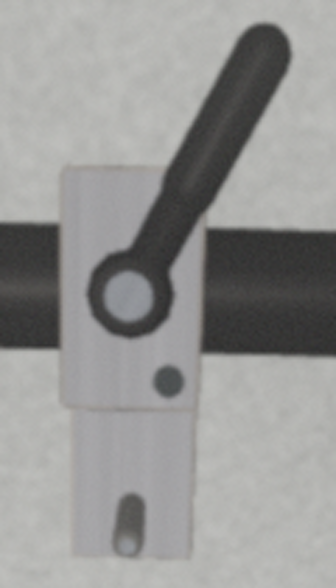

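```bash
python3 - <<'E'
from h import *
st=np.load('w4st.npy',allow_pickle=True).item(); c=cam('wrist',st)
hub=px2w(c,306,115.7,92); tip=px2w(c,354,27,86); print('hub',hub,'tip',tip)
top=px2w(c,305,204.3,59); base=px2w(c,306.4,189,12); print('pin',top,base)
d=tip-hub; print('handle angle from -x', np.arctan2(d[1],-d[0]))
d=top-hub; print('clamp yaw', np.arctan2(d[1],d[0]), np.hypot(*d[:2]))
for n in ((450,206),(146,201)): print(px2w(c,*n,60))
p=px2w(c,126/2.8+260,545/2.8+10,60);print(p)
E
```

```text
hub [511.58620903 -51.7578056   92.        ] tip [454.65994675 -19.54291091  86.        ]
pin [586.38314408 -54.27702728  59.        ] [585.26676573 -54.37340212  12.        ]
handle angle from -x 0.5149727929353044
clamp yaw -0.0336680871850077 74.83934773668513
[587.74116514  69.29607363  60.        ]
[ 582.96497812 -189.14554049   60.        ]
[586.37440217 -54.24509443  60.        ]
```

The middle lever measures about 0.98 rad, which is home, and the other two levers are unmoved. The pin top at (305,204) puts the pin at about (586,-54). Next is the sleeve, with the jaws turned 45° so they open across the row of tubes.

>>> move_arm(
  motion=[
    [[-0.042, 0.187, 0, 0, 0, -0.196], [-0.042, 0.187, 0, 0, 0, -0.196], [-0.042, 0.187, 0, 0, 0, -0.196], [-0.042, 0.187, 0, 0, 0, -0.196], [-0.042, 0.187, 0, 0, 0, -0.196], [-0.042, 0.187, 0, 0, 0, -0.196], [-0.042, 0.187, 0, 0, 0, -0.196], [-0.042, 0.187, 0, 0, 0, -0.196], [-0.042, 0.187, 0, 0, 0, 0], [-0.042, 0.187, 0, 0, 0, 0]],
  ],
)

```text
time: 9.18
eef_pos: [487.2, 332.1, 182.6]
orientation: [0.0, 0.383, 0.924, 0.0]
force: [0.5, 0.5, -1.0]
grip_width: 85.0
```

>>> move_arm(
  motion=[
    [[-0.042, 0.187, 0, 0, 0, 0], [0, 0, -0.1, 0, 0, 0], [0, 0, 0, 0, 0, 0], [0, 0, 0, 0, 0, 0], [0, 0, 0, 0, 0, 0]],
  ],
)

```text
time: 9.6
eef_pos: [479.9, 367.0, 162.5]
orientation: [-0.0, 0.383, 0.924, -0.0]
force: [0.3, -0.4, 0.7]
grip_width: 85.3
```

```bash
python3 - <<'E'
from h import *
st=manip.get_state(); print(st['time'],st['eef_pos'],st['orientation'],st['force'])
im=manip.get_image('wrist'); cv2.imwrite('pics/w5.png',im[:,:,::-1])
np.save('w5st.npy',st,allow_pickle=True)
E
```

```text
9.6 [479.89170896 367.01415605 162.47851545] [-5.26546246e-07  3.82869342e-01  9.23802452e-01 -3.12159835e-04] [ 0.33300053 -0.37682694  0.74378885]
```

View pics/w5.png

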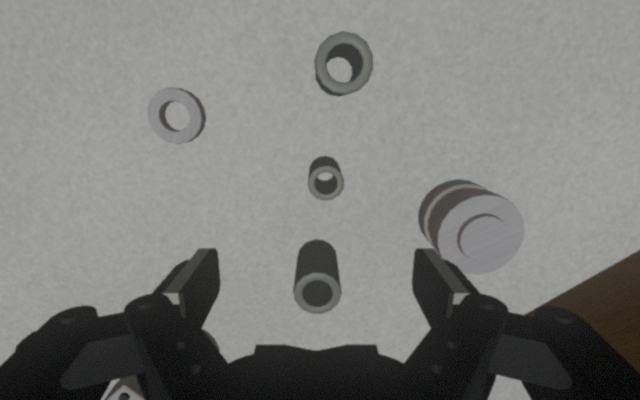

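```bash
python3 - <<'E'
from h import *
im=cv2.imread('pics/w5.png')[:,:,::-1]; crop(im,280,20,380,320,2,'w5b.png'); crop(im,290,140,360,210,8,'w5a.png')
st=np.load('w5st.npy',allow_pickle=True).item(); c=cam('wrist',st)
print(px2w(c,325.8,182.5,50),px2w(c,308,182.5,50)-px2w(c,343.5,182.5,50)); 
for z in (50,60,70,80): print(px2w(c,344,63,z),px2w(c,317,291,z))
E
```

```text
[481.2948133  376.45550057  50.        ] [-20.21469045 -20.19386351   0.        ]
[426.82390526 448.69316091  50.        ] [546.44372697 301.35062258  50.        ]
[427.01567037 447.36545846  60.        ] [541.94653592 305.79857414  60.        ]
[427.20743548 446.037756    70.        ] [537.44934487 310.24652569  70.        ]
[427.3992006  444.71005355  80.        ] [532.95215382 314.69447725  80.        ]
```

View pics/w5a.png

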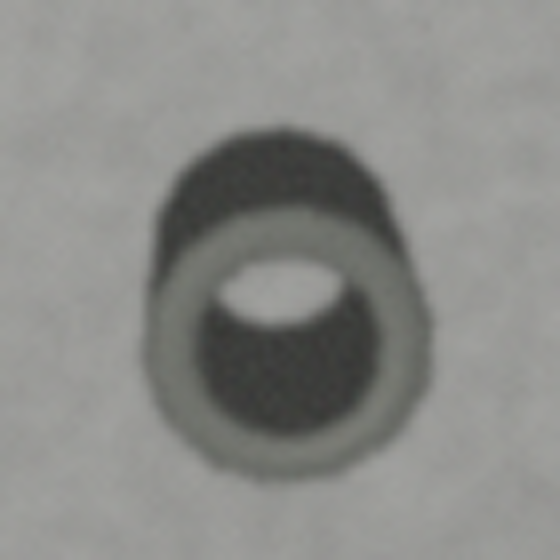

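The enlarged crop confirms it: the tube at (326,183) is about 29 mm across, clearly smaller than the others at (344,63) and (317,290). I'll descend on it.

>>> move_arm(
  motion=[
    [[0.006, 0.023, -0.1, 0, 0, 0], [0, 0.023, -0.18, 0, 0, 0], [0, 0, -0.18, 0, 0, 0], [0, 0, -0.14, 0, 0, 0], [0, 0, -0.09, 0, 0, 0], [0, 0, -0.05, 0, 0, 0], [0, 0, 0, 0, 0, 0], [0, 0, 0, 0, 0, 0], [0, 0, 0, 0, 0, 0]],
  ],
  claw=0.8,
)

```text
time: 10.4
eef_pos: [482.7, 378.0, 16.5]
orientation: [0.001, 0.383, 0.924, 0.001]
force: [-0.5, -0.4, 0.2]
grip_width: 68.2
```

```bash
python3 - <<'E'
from h import *
st=manip.get_state(); print(st['time'],st['eef_pos'],st['orientation'],st['force'])
im=manip.get_image('wrist'); cv2.imwrite('pics/w6.png',im[:,:,::-1])
E
```

```text
10.4 [482.72241435 378.04174901  16.54371632] [0.00099945 0.38269827 0.92387171 0.00144744] [-0.4552725  -0.36723981  0.16575978]
```

View pics/w6.png

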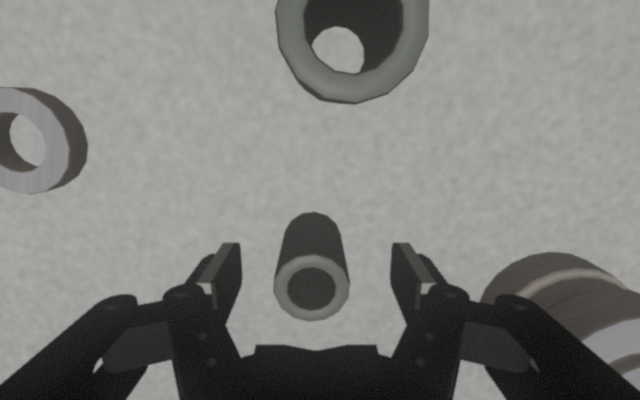

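>>> move_arm(
  motion=[
    [[0, 0, 0, 0, 0, 0], [0, 0, 0, 0, 0, 0], [0, 0, 0, 0, 0, 0], [0, 0, 0, 0, 0, 0], [0, 0, 0, 0, 0, 0], [0, 0, 0, 0, 0, 0], [0, 0, 0, 0, 0, 0]],
  ],
  claw=0,
)

```text
time: 11.03
eef_pos: [481.6, 377.9, 15.2]
orientation: [0.0, 0.382, 0.924, 0.001]
force: [-1.7, -1.1, 6.4]
grip_width: 29.1
```

```bash
python3 - <<'E'
from h import *
st=manip.get_state(); print(st['time'],st['eef_pos'],st['orientation'],st['force'],st['grip_width'])
im=manip.get_image('wrist'); cv2.imwrite('pics/w7.png',im[:,:,::-1]); crop(im,260,200,370,350,4,'w7a.png')
np.save('w7st.npy',st,allow_pickle=True)
c=cam('wrist',st)
print(px2w(c,312,288,50))
E
```

```text
11.0333 [481.55422203 377.91475231  15.2474478 ] [4.26435982e-04 3.82326773e-01 9.24026884e-01 6.11655680e-04] [-1.65445273 -1.14478432  6.38768201] 29.06117790729042
[479.60958294 377.2660476   50.        ]
```

View pics/w7a.png

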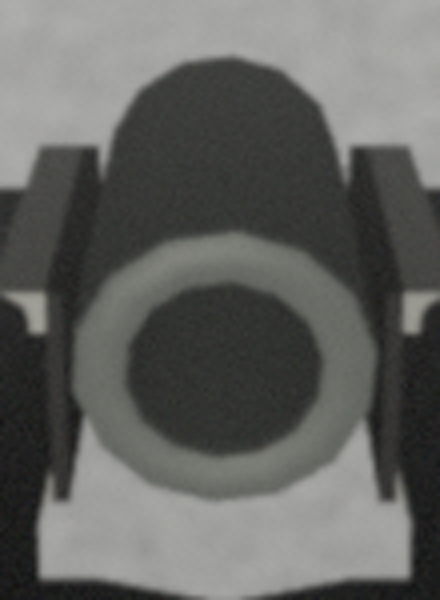

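The grip is good (29 mm opening, sleeve upright, rim centre at (316,291.5)). I'll lift and carry it to a point just beyond the pin, so I can see both there.

>>> move_arm(
  motion=[
    [[0, 0, 0.05, 0, 0, 0], [0, 0, 0.15, 0, 0, 0], [0, 0, 0.18, 0, 0, 0], [0, 0, 0.18, 0, 0, 0], [0, 0, 0.12, 0, 0, 0], [0.058, -0.1945, 0, 0, 0, 0], [0.058, -0.1945, 0, 0, 0, 0], [0.058, -0.1945, 0, 0, 0, 0]],
  ],
)

```text
time: 11.75
eef_pos: [516.1, 260.2, 151.7]
orientation: [0.001, 0.381, 0.924, 0.001]
force: [0.6, 0.2, -1.2]
grip_width: 29.4
```

>>> move_arm(
  motion=[
    [[0.058, -0.1945, 0, 0, 0, 0], [0.058, -0.1945, 0, 0, 0, 0], [0.058, -0.1945, 0, 0, 0, 0], [0.058, -0.1945, 0, 0, 0, 0], [0.058, -0.1945, 0, 0, 0, 0], [0.058, -0.1945, 0, 0, 0, 0], [0.058, -0.1945, 0, 0, 0, 0], [0.058, -0.1945, 0, 0, 0, 0], [0.058, -0.1945, 0, 0, 0, 0], [0, 0, 0, 0, 0, 0]],
  ],
)

```text
time: 12.58
eef_pos: [621.2, -96.8, 150.8]
orientation: [0.001, 0.385, 0.923, -0.001]
force: [0.5, -0.5, -0.0]
grip_width: 28.9
```

>>> move_arm(
  motion=[
    [[0, 0, 0, 0, 0, 0], [0, 0, 0, 0, 0, 0], [0, 0, 0, 0, 0, 0], [0, 0, 0, 0, 0, 0]],
  ],
)

```text
time: 12.92
eef_pos: [619.9, -87.8, 150.2]
orientation: [-0.0, 0.382, 0.924, 0.0]
force: [-0.1, 0.1, -0.8]
grip_width: 29.3
```

```bash
python3 - <<'E'
from h import *
st=manip.get_state(); print(st['time'],st['eef_pos'],st['orientation'],st['force'],st['grip_width'])
im=manip.get_image('wrist'); cv2.imwrite('pics/w8.png',im[:,:,::-1])
np.save('w8st.npy',st,allow_pickle=True)
c=cam('wrist',st); print(w2px(c,[586,-54,60]))
E
```

```text
12.9167 [619.92808176 -87.84622819 150.16548666] [-1.77022009e-04  3.81568790e-01  9.24340424e-01  9.33592855e-05] [-0.14975391  0.13073168 -0.77313416] 29.26873468361495
[316.33665177 131.71389608]
```

View pics/w8.png

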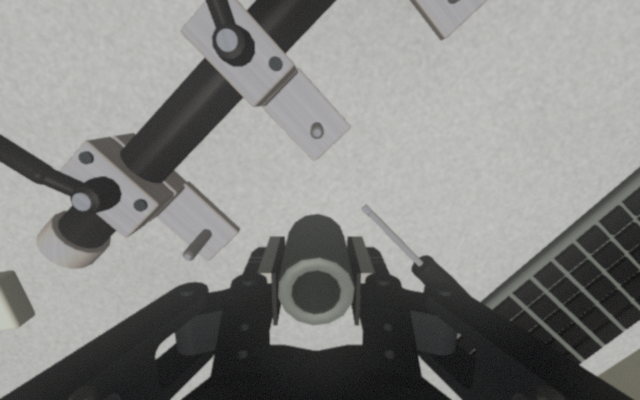

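```bash
python3 - <<'E'
from h import *
im=cv2.imread('pics/w8.png')[:,:,::-1]; crop(im,280,100,360,160,8,'w8a.png'); crop(im,265,200,365,340,4,'w8b.png')
E
```

```text
(no output)
```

View pics/w8a.png

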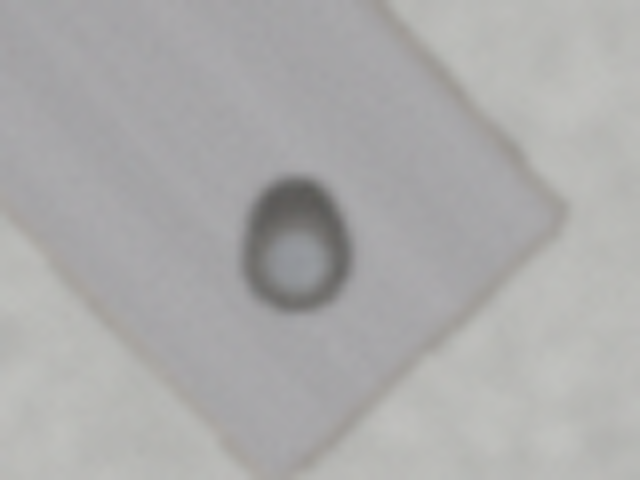

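View pics/w8b.png

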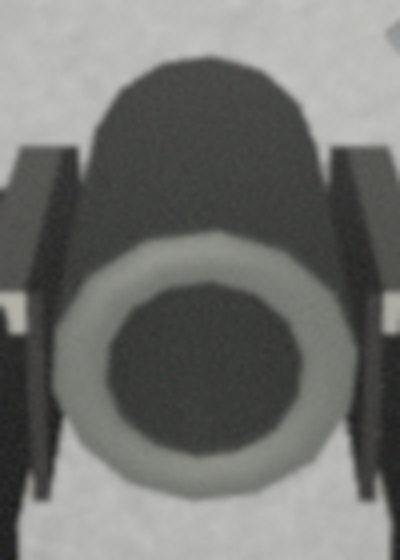

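```bash
python3 - <<'E'
from h import *
st=np.load('w8st.npy',allow_pickle=True).item(); c=cam('wrist',st)
pin=px2w(c,317,132.2,60); sl=px2w(c,316.25,291.5,st['eef_pos'][2]+34.8)
# bottom-edge check of the upright sleeve: project far rim points
for z in (st['eef_pos'][2]+34.8, st['eef_pos'][2]-15.2):
  pts=np.array([w2px(c,[sl[0]+15*np.cos(a),sl[1]+15*np.sin(a),z]) for a in np.linspace(0,6.28,60)])
  print(pts.min(0),pts.max(0), pts.mean(0))
print('pin',pin,'sleeve',sl,'tcp',st['eef_pos'],'shift',(pin-sl)[:2])
E
```

```text
[276.35643741 255.14160106] [356.16384545 325.47385168] [316.6942767  291.31115216]
[287.44223668 211.01979892] [344.74491737 264.08385086] [316.41752835 238.18313978]
pin [586.56832451 -53.90678725  60.        ] sleeve [620.19413755 -88.38511691 184.96548666] tcp [619.92808176 -87.84622819 150.16548666] shift [-33.62581304  34.47832966]
```

```bash
python3 - <<'E'
from h import *
from scipy.optimize import least_squares
st=np.load('w8st.npy',allow_pickle=True).item(); c=cam('wrist',st); e=st['eef_pos']
def f(p):
  x,y,z=p; o=[]
  A=np.linspace(0,6.28,120)
  P=np.array([w2px(c,[x+15*np.cos(a),y+15*np.sin(a),z]) for a in A]); Q=np.array([w2px(c,[x+9*np.cos(a),y+9*np.sin(a),z]) for a in A]); B=np.array([w2px(c,[x+15*np.cos(a),y+15*np.sin(a),z-50]) for a in A])
  return np.array([P[:,0].min()-278,P[:,0].max()-354.2,P[:,1].min()-258,P[:,1].max()-324.7,Q[:,0].min()-291.8,Q[:,0].max()-340.5,Q[:,1].min()-270.5,Q[:,1].max()-313.7,B[:,1].min()-214])
r=least_squares(f,[620,-88,e[2]+34]); print(r.x, r.x-e, f(r.x).round(1)); print('shift',np.array([586.5,-54])-r.x[:2])
E
```

```text
[622.04569695 -90.2864234  181.49539869] [ 2.11761519 -2.4401952  31.32991202] [-0.5  0.6 -0.6  0.7  1.1 -1.2  1.2 -1.2 -0.3]
shift [-35.54569695  36.2864234 ]
```

>>> move_arm(
  motion=[
    [[-0.0865, 0.0885, 0, 0, 0, 0], [-0.0865, 0.0885, 0, 0, 0, 0], [0, 0, -0.15, 0, 0, 0], [0, 0, -0.15, 0, 0, 0], [0, 0, 0, 0, 0, 0], [0, 0, 0, 0, 0, 0], [0, 0, 0, 0, 0, 0], [0, 0, 0, 0, 0, 0]],
  ],
)

```text
time: 13.63
eef_pos: [587.2, -54.1, 92.5]
orientation: [0.002, 0.382, 0.924, 0.0]
force: [0.1, -0.1, 0.2]
grip_width: 29.0
```

```bash
python3 - <<'E'
from h import *
st=manip.get_state(); print(st['time'],st['eef_pos'],st['orientation'],st['force'],st['grip_width'])
im=manip.get_image('wrist'); cv2.imwrite('pics/w9.png',im[:,:,::-1])
s=manip.get_image('side'); crop(s,270,150,400,270,6,'s9.png')
E
```

```text
13.6333 [587.19591835 -54.08963341  92.5288483 ] [1.63396897e-03 3.82290272e-01 9.24040772e-01 3.61349590e-04] [ 0.13135794 -0.12989093  0.19026694] 29.0286560409345
```

View pics/w9.png

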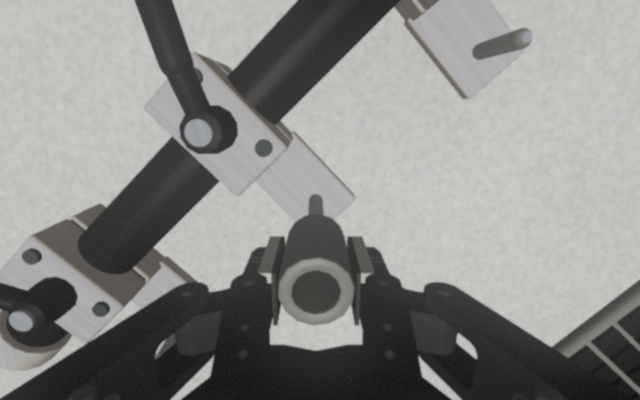

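View pics/s9.png

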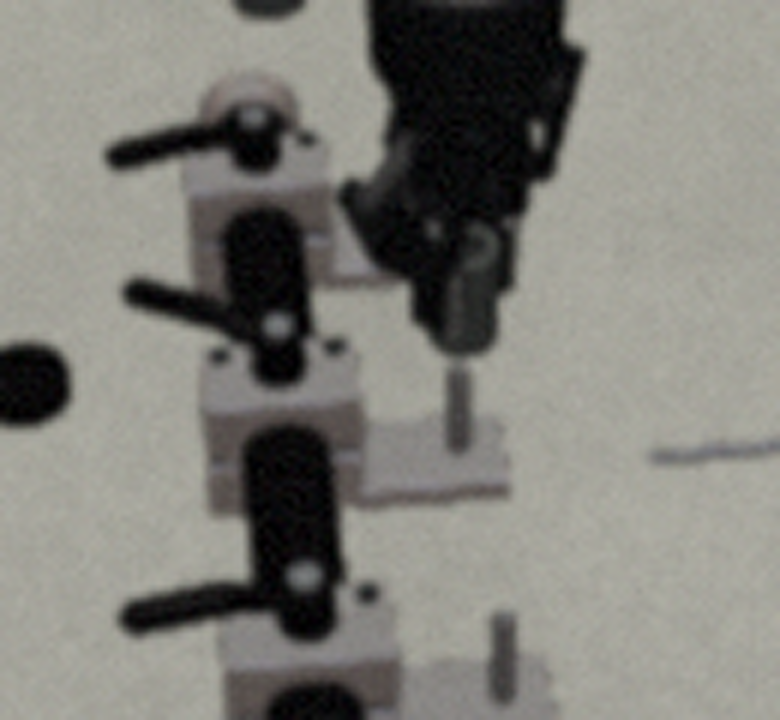

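Side view: the pin top at (460,372) lies on the sleeve's axis, which leans only from perspective. The wrist view also shows the pin in line at x≈316. I'll lower with force checks.

>>> move_arm(
  motion=[
    [[0, 0, -0.015, 0, 0, 0], [0, 0, -0.015, 0, 0, 0], [0, 0, -0.015, 0, 0, 0], [0, 0, -0.015, 0, 0, 0], [0, 0, -0.015, 0, 0, 0], [0, 0, -0.01, 0, 0, 0]],
  ],
)

```text
time: 14.23
eef_pos: [585.2, -54.0, 72.3]
orientation: [-0.0, 0.382, 0.924, -0.0]
force: [-0.1, -0.3, -0.0]
grip_width: 29.0
```

>>> move_arm(
  motion=[
    [[0, 0, -0.01, 0, 0, 0], [0, 0, -0.01, 0, 0, 0], [0, 0, 0, 0, 0, 0]],
  ],
)

```text
time: 14.48
eef_pos: [585.3, -53.9, 68.5]
orientation: [-0.0, 0.382, 0.924, -0.0]
force: [-1.1, -0.0, -0.8]
grip_width: 29.2
```

>>> move_arm(
  motion=[
    [[0, 0, -0.01, 0, 0, 0], [0, 0, -0.01, 0, 0, 0], [0, 0, 0, 0, 0, 0]],
  ],
)

```text
time: 14.73
eef_pos: [585.3, -53.9, 64.6]
orientation: [-0.0, 0.382, 0.924, -0.0]
force: [-0.9, -0.3, -0.1]
grip_width: 28.9
```

>>> move_arm(
  motion=[
    [[0, 0, -0.01, 0, 0, 0], [0, 0, -0.01, 0, 0, 0], [0, 0, 0, 0, 0, 0]],
  ],
)

```text
time: 14.98
eef_pos: [585.3, -53.9, 60.6]
orientation: [-0.0, 0.382, 0.924, -0.0]
force: [-1.1, -0.5, -1.6]
grip_width: 29.2
```

There is no force although the sleeve bottom is already well below the pin top, so the pin is in the bore.

>>> move_arm(
  motion=[
    [[0, 0, -0.02, 0, 0, 0], [0, 0, -0.02, 0, 0, 0], [0, 0, -0.02, 0, 0, 0], [0, 0, -0.02, 0, 0, 0], [0, 0, -0.02, 0, 0, 0], [0, 0, -0.015, 0, 0, 0], [0, 0, 0, 0, 0, 0]],
  ],
)

```text
time: 15.57
eef_pos: [584.9, -53.8, 37.0]
orientation: [-0.001, 0.382, 0.924, -0.0]
force: [0.7, -1.6, -0.7]
grip_width: 29.1
```

>>> move_arm(
  motion=[
    [[0, 0, -0.01, 0, 0, 0], [0, 0, -0.01, 0, 0, 0], [0, 0, 0, 0, 0, 0]],
  ],
)

```text
time: 15.82
eef_pos: [585.4, -54.0, 33.8]
orientation: [-0.0, 0.382, 0.924, -0.0]
force: [-0.7, 0.2, -1.0]
grip_width: 28.8
```

>>> move_arm(
  motion=[
    [[0, 0, -0.005, 0, 0, 0], [0, 0, -0.005, 0, 0, 0], [0, 0, 0, 0, 0, 0]],
  ],
)

```text
time: 16.07
eef_pos: [585.5, -53.9, 32.0]
orientation: [-0.0, 0.382, 0.924, -0.0]
force: [-0.2, 0.5, -0.7]
grip_width: 28.9
```

>>> move_arm(
  motion=[
    [[0, 0, -0.005, 0, 0, 0], [0, 0, -0.005, 0, 0, 0], [0, 0, 0, 0, 0, 0]],
  ],
)

```text
time: 16.32
eef_pos: [585.4, -54.0, 29.9]
orientation: [-0.0, 0.382, 0.924, -0.0]
force: [-0.5, -0.7, -0.2]
grip_width: 29.1
```

>>> move_arm(
  motion=[
    [[0, 0, -0.005, 0, 0, 0], [0, 0, -0.004, 0, 0, 0], [0, 0, 0, 0, 0, 0]],
  ],
)

```text
time: 16.57
eef_pos: [585.5, -53.9, 28.1]
orientation: [-0.0, 0.382, 0.924, -0.0]
force: [0.4, 0.3, -0.6]
grip_width: 29.0
```

>>> move_arm(
  motion=[
    [[0, 0, -0.005, 0, 0, 0], [0, 0, 0, 0, 0, 0]],
  ],
)

```text
time: 16.73
eef_pos: [585.7, -54.0, 27.3]
orientation: [0.0, 0.382, 0.924, 0.0]
force: [-0.2, -0.4, -0.7]
grip_width: 29.1
```

```bash
python3 - <<'E'
from h import *
st=manip.get_state(); print(st['time'],st['eef_pos'],st['orientation'],st['force'],st['grip_width'])
im=manip.get_image('wrist'); cv2.imwrite('pics/w10.png',im[:,:,::-1])
E
```

```text
16.7333 [585.67656534 -53.97393912  27.31954219] [8.17251929e-05 3.82390497e-01 9.24000812e-01 1.12225102e-05] [-0.18914173 -0.37445372 -0.69894314] 29.101479530463273
```

View pics/w10.png

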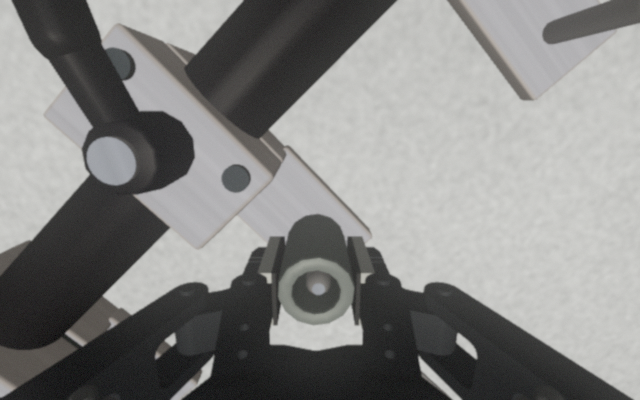

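The pin tip is visible centred in the bore at (318,287). A little lower to reach the foot.

>>> move_arm(
  motion=[
    [[0, 0, -0.005, 0, 0, 0], [0, 0, 0, 0, 0, 0]],
  ],
)

```text
time: 16.95
eef_pos: [585.7, -54.0, 27.3]
orientation: [0.0, 0.382, 0.924, -0.0]
force: [-4.8, 0.6, 7.9]
grip_width: 29.1
```

>>> move_arm(
  motion=[
    [[0, 0, -0.005, 0, 0, 0], [0, 0, 0, 0, 0, 0]],
  ],
)

```text
time: 17.12
eef_pos: [585.8, -54.1, 27.2]
orientation: [0.0, 0.382, 0.924, -0.0]
force: [-8.5, 0.3, 16.2]
grip_width: 29.0
```

The sleeve is on the foot. I'll ease off 1.5 mm, then open.

>>> move_arm(
  motion=[
    [[0, 0, 0.0075, 0, 0, 0], [0, 0, 0, 0, 0, 0]],
  ],
)

```text
time: 17.28
eef_pos: [586.0, -54.0, 27.3]
orientation: [0.0, 0.382, 0.924, 0.0]
force: [0.8, -0.0, -1.1]
grip_width: 29.0
```

>>> move_arm(
  motion=[
    [[0, 0, 0, 0, 0, 0], [0, 0, 0, 0, 0, 0], [0, 0, 0, 0, 0, 0], [0, 0, 0, 0, 0, 0], [0, 0, 0, 0, 0, 0]],
  ],
  claw=0.6,
)

```text
time: 17.7
eef_pos: [585.5, -54.0, 26.6]
orientation: [-0.0, 0.382, 0.924, -0.0]
force: [-0.2, 0.2, -0.7]
grip_width: 51.5
```

>>> move_arm(
  motion=[
    [[0, 0, 0.05, 0, 0, 0], [0, 0, 0.1, 0, 0, 0], [0, 0, 0.18, 0, 0, 0], [0, 0, 0.18, 0, 0, 0], [0, 0, 0.18, 0, 0, 0], [0.1, -0.1, 0, 0, 0, 0], [0.1, -0.1, 0, 0, 0, 0], [0, 0, 0, 0, 0, 0], [0, 0, 0, 0, 0, 0], [0, 0, 0, 0, 0, 0]],
  ],
)

```text
time: 18.53
eef_pos: [625.2, -93.7, 164.8]
orientation: [-0.0, 0.383, 0.924, 0.0]
force: [-0.0, 0.5, -0.0]
grip_width: 51.5
```

```bash
python3 - <<'E'
from h import *
st=manip.get_state(); print(st['time'],st['eef_pos'],st['orientation'],st['force'],st['grip_width'])
im=manip.get_image('wrist'); cv2.imwrite('pics/w11.png',im[:,:,::-1])
s=manip.get_image('side'); crop(s,260,130,400,280,5,'s11.png')
np.save('w11st.npy',st,allow_pickle=True)
E
```

```text
18.5333 [625.15116187 -93.74906824 164.76404083] [-4.52974266e-04  3.82567595e-01  9.23927393e-01  5.58264435e-05] [-0.00623151  0.52322305 -0.01308043] 51.51766082325382
```

View pics/w11.png

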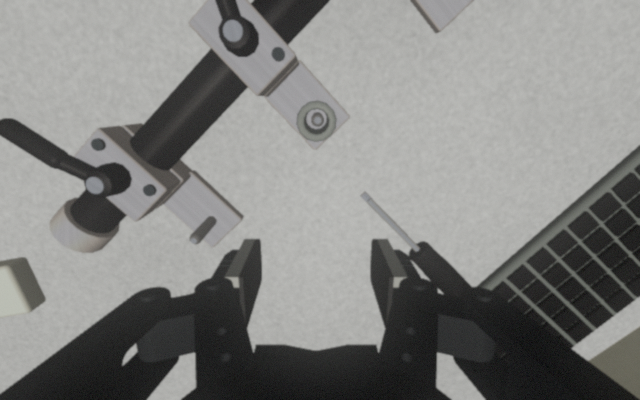

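View pics/s11.png

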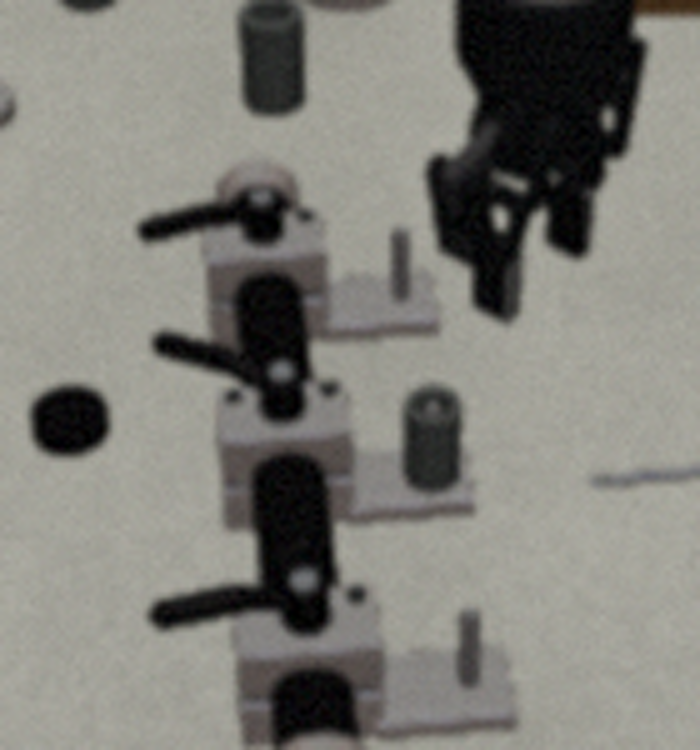

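The sleeve stands upright on the middle clamp's foot, with the pin centred in its bore at (317,120). The middle lever is still home, the other two are unmoved, and the gripper is clear. Handing in.

```bash
python3 - <<'E'
from station import manip
print(manip.job_done())
E
```

```text
the job is handed in; nothing more can be done
None
```

The loose lever was the middle clamp's; I swung it clockwise to its stop and put the grey sleeve over that clamp's pin, down on the foot. I handed in at about 18.6 s, and no verdict was reported.

- **Finding the loose lever:** I tried the middle lever first and it turned at about 5–6 N. I didn't push the other two.
- **Swinging it home:** at the stop the force rose to 13 N while the finger stopped moving. The wrist image put the lever at about 0.98 rad, against the 0.92 needed.
- **Placing the sleeve:** I took the smallest of the three grey tubes. It slid down over the pin without resistance until it met the foot. There I pressed to about 18 N at the wrist, then eased off before opening the gripper.
- **Last checks:** the final pictures show the sleeve upright with the pin centred in its bore, the lever still home and the gripper clear. The other two levers look unmoved, and I saw no bystander out of place, though the final pictures don't show all of them.
- **Disagreement:** two estimates of where the sleeve sat in the grip differed by about 2.7 mm. I used their average, and the fit went in cleanly.

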